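Swing the label template home round its pivot pin

ROBOT

A 6-joint arm with a two-finger parallel gripper is mounted at the origin on a cart in front of the work surface, level with it; the furniture and walls round the work are solid. World frame = base frame: x ahead of the robot, y to its left, z up, the work surface at z = 0. Lengths are in m, angles in rad, forces in N, time in s.
With the tool pointing down it reaches from about 0.325 to 0.9 m from the base axis. Payload 6.1 kg.
Tool frame: the origin (TCP) lies at the very end of the fingers, on their centre line; the grasp point (between the pads) lies behind it (arm.grip_point_offset is the z of the grasp point in the tool frame, in m); z points along the fingers, y is the line along which they close (so a half turn about z gives the same grasp; the last joint's range is limited). The gripper opens to 87 mm and grips with 3 to 60 N. Pads are 19 mm wide; open, the fingers measure 117 mm over their backs; the gripper's body (75 mm by 190 mm) begins 51 mm behind the grasp point.
Start: joints at [-1.316, 0.22, 1.526, -0, 1.395, -0.126], TCP at [0.232, -0.58, 0.223] pointing down, gripper open.
Joint ranges: [-2.98, 2.98], [-0.91, 2.08], [0.09, 2.57], [-1.24, 4.39], [0.2, 2.65], [-2.68, 2.68]. Speed limits (rad/s): [2.57, 2.57, 3.01, 3.14, 3.14, 3.14].

INTERFACE

Orientations are given as a unit quaternion [w, x, y, z].
In Python, from plant import arm, optics, ticket, spotter gives the robot as it stands.
- The arm moves only by the shell command python3 -m inch 'ROWS'. ROWS is JSON, a list of rows, each a list of 3 entries, a list of its own where there are three numbers: the shift along the tool's x, y, z in mm, then the turn about the tool's z in rad, then the closure, from 0 (fully open) to 1 (shut). A call has 1 to 12 rows; each row is the pose to reach, as a shift and turn from the pose commanded when the call began, along the tool's axes at that moment; what a row does not reach only later rows make up. A row lasts 1/12 s, in which the tool goes at most 41.7 mm and 7.16 degrees, less where a joint would pass 70% of its speed; a pose out of reach is approached as far as the arm can. A call with a gripper value outside its range is refused whole. The fingers move at their own pace and stop on an object; the grip force is fixed at half the most. Time passes only in rows, so rows that repeat a pose let the fingers close. It gives the time, the measured TCP pose, the force, the opening and the grip force at its end, in the units of the state.
- arm.sense(): the state, without advancing time (a new reading comes with each control period).
- optics.read_camera(name): name is "scene" or "top"; returns the picture (420x560x3 uint8, red, green, blue); there is no depth.
- optics.camera_info(name): a dict with "intrinsics" (3x3 intrinsics, pixels), "rvec" (rotation vector, rad) and "tvec" (3), from world to camera coordinates, as OpenCV has them. Camera axes: x right, y down, z forward; pixel columns grow to the right and rows downward; lengths in m; the calibration is good to about 2 mm. A picture is of the moment at which its call begins. camera_info takes no time and is no camera call.
- ticket.hand_in(): hands the job in; it is judged then, once.
Trained networks look in the newest picture that a camera, given by its name, has taken for a name from the list of things; names that differ only in an ending like _2 or _b are one class to them, and where a whole thing is asked for, a point or a joint stands for the part that bears it (a point fixed in the world has none). Each returns a list of dicts, best first, with "score" (0 to 1); they miss things now and then, are a little off and sometimes report something else, mostly with a low value. They report only what shows in the picture. A call takes as long as a camera call. They do not tell look-alikes from the thing itself.
- spotter.boxes_of(camera, thing): "rect" ([left, top, width, height] in pixels, round what is visible of it).
- spotter.spot_point(camera, thing): "centre" ([column, row] in pixels: a listed point, or the origin of a listed thing).
The state is a dict: "time_s": time; "qpos": joint angles; "qd": joint speeds; "effort": joint torques, N m; "tcp_pos": TCP position; "orientation": TCP orientation; "ft_force": force on the tool from outside, world axes, zero at the start; "ft_torque": the same for the moment, N m; "grip_width": opening from 0.0 (shut) to 1.0 (fully open); "finger_force": force on a finger pad.
Only numpy, scipy, OpenCV 4.12 (cv2) and the standard library are available. Lean on these libraries where they do the work, as an engineer would, in place of code of your own. Each camera call takes 0.05 s, during which the arm holds its last target. There are 200 camera calls.

TASK

Set up the labelling board: without picking the loose grey plastic template up, push it across the board until the pivot pin seats in its V notch, then, keeping the notch on the pin, push it so that it swings round the pin until its notched edge lies flush against the stop rail and the sprung catch springs out behind it. Then bed it: keep pressing it flat against the rail, pushing opposite the middle of the rail, with about 2 kg of force (20 N) for a second, and let go. Never push with more than 3 kg, and leave everything else on the desk and the board where it is.

Things in the scene. Friction and masses are not known exactly. Their poses are not given: they have to be found in the camera images.
- board: White labelling board 300 (x) x 360 (y) x 8 mm, fixed to the desk; origin under its centre, x towards the side with the stop rail (far from the robot), y to its left. It carries the pivot pin far left, the stop rail far right and, nearer, at the right, a grey catch housing 34 x 36 x 20 mm centred at x = 11, y = -145 mm. Nothing on it stands over 28 mm above its top
- pin (a point): Axis of the fixed upright steel pivot pin, 12 mm in diameter and 28 mm high, at the level of the board's top face; at board x = 105, y = 60 mm, 10 mm in front of the plane of the rail's face. Its 12 mm sleeve turns freely on the pin, so a part swinging on it does not roll off. The thin dark washer at its foot is not in the way
- rail: Rigid aluminium stop rail, 18 x 130 x 22 mm, fixed along board y; origin in the middle of its flat face that looks to board -x, at the level of the board's top (board x = 115, y = -60 mm). At home it touches the template from template y = -175 to -55 mm; a push on the near edge at template y = -130 mm acts mostly on the rail, less the rubbing on the board, more if the fingers bear down on it
- template: Loose flat grey plastic plate 96 (x) x 210 (y) x 10 mm with slits, 0.18 to 0.34 kg, lying on the board; too wide to grasp across. Spans x = -86 (straight near long edge, the one to push) to +10 mm (notched edge), y = -175 (far end) to +35 mm; its middle is x = -38, y = -70. Origin on the underside where the pin's axis is once seated in the notch.
- notch (a point): Same point as the template's origin. The open 90 degree V notch in the template's long far edge is 37 mm wide at the mouth and 18.5 mm deep; the pin's axis is here when the pin touches both flanks. At the start it is 20 to 65 mm from the pin, which lies before the notched edge, up to 22 mm to one side of the notch
- far_end (a point): Far corner of the template, on the underside, where the notched edge meets the far short end (template x = +10, y = -175 mm). At home the template axes are parallel to the board axes; it starts turned 0.6 to 0.95 rad clockwise from that, seen from above
- catch_tip (a point): Inner corner of the sprung nose when out: where its tip (board y = -110 mm) meets its square face towards the rail (board x = 17 mm), at the board's top. Fixed to the board. The nose is 12 mm wide and lies 2 to 12 mm above the board. A template slid in straight runs its end against the nose and is blocked; one swung about the pin passes
- catch (a joint): Sprung steel nose sliding out of the catch housing: 0 = fully out; grows (m) as it is pushed back along board -y, at most 0.012. In the last degrees of the swing the template's far end presses it back (1 N at first, 3 N at 5 mm, plus rubbing); with the template within 2 mm of home it springs out behind the near edge and locks it. At 0 also before that, until the template arrives
- eraser: Blue and white eraser, 23x52x14 mm, lying flat on the front right corner of the board; origin under its centre; loose, to be left alone
- reader_cards: Small stack of white cards, 56x87x18 mm, on the desk to the right of the board; origin under its centre; loose, to be left alone
- slip_block: Cream paper block, 67x92x24 mm, on the desk to the left of the board; origin under its centre; loose, to be left alone
- tape: Roll of brown parcel tape standing flat, 96x95x48 mm, on the desk to the left; origin under its centre; loose, to be left alone
- stapler: Dark desk stapler, 37x150x52 mm, on the desk to the left; origin under its centre; loose, to be left alone
- calculator: Pocket calculator, 112x68x13 mm, on the desk to the right in front; origin under its centre; loose, to be left alone
- pen_pot: White pot of pens, 83x85x146 mm, on the desk at the far right; origin under its centre; loose, to be left alone
Mind the look-alikes: they are no part of the job. Of the things that look like the template, the larger one is meant.

How it is judged:
By the outcome, as a careful person would: the job done as asked, in the order asked, and still so for the second after the job is handed in, with the robot touching nothing.
It also fails if it takes over 58 s, if anything falls off the work surface, if the arm or the gripper's body presses on something with over 40 N, if the wrist force passes 120 N, or if a joint passes its speed limit or range.

## Working session

There is one attempt and no reset: what is moved stays moved. The work goes in short steps, Python scripts to look and compute and a shell command to move; the robot and the scene stay as the last step left them, time stands still between calls to the robot, and variables do not carry over. Pictures are saved under pics/ and viewed, at most 10 in all, crops included, and the job is handed in when it is done.

```bash
ls; mkdir -p pics
cat > h.py <<'E'
import numpy as np, cv2
from plant import arm, optics, ticket, spotter
def snap(cam,name=None):
    im=optics.read_camera(cam)
    if name: cv2.imwrite('pics/'+name+'.png',im[:,:,::-1])
    return im
def ray(cam,uv,z):
    i=optics.camera_info(cam);K=np.array(i['intrinsics'],float);R=cv2.Rodrigues(np.array(i['rvec'],float))[0];t=np.array(i['tvec'],float).ravel()
    d=R.T@np.linalg.inv(K)@np.array([uv[0],uv[1],1.]);c=-R.T@t
    return c+d*(z-c[2])/d[2]
def proj(cam,P):
    i=optics.camera_info(cam)
    return cv2.projectPoints(np.array(P,float).reshape(-1,1,3),np.array(i['rvec'],float),np.array(i['tvec'],float),np.array(i['intrinsics'],float),None)[0].reshape(-1,2)
E
python3 - <<'E'
from h import *
np.set_printoptions(precision=4,suppress=True)
a=snap('top','top0');b=snap('scene','scene0')
for cam in('top','scene'):
    for th,z in(('pin',.008),('rail',.008),('notch',.008),('far_end',.008),('catch_tip',.008),('board',0),('template',.008)):
        for r in spotter.spot_point(cam,th)[:3]: print(cam,th,round(r['score'],2),np.round(r['centre'],1),ray(cam,r['centre'],z))
s=arm.sense();print(s['time_s'],s['tcp_pos'],s['orientation'],s['ft_force'],arm.grip_point_offset)
E
```

```text
pics
top pin 0.58 [244.5 161. ] [0.6825 0.1179 0.008 ]
top rail 0.62 [282.9 157.4] [ 0.6922 -0.0043  0.008 ]
top notch 0.95 [197.4 276.5] [0.3211 0.264  0.008 ]
top notch 0.7 [236.3 176.3] [0.6333 0.1441 0.008 ]
top notch 0.65 [298.3 186.3] [ 0.5979 -0.0512  0.008 ]
top far_end 0.9 [242.7 284.6] [0.2945 0.1251 0.008 ]
top far_end 0.88 [282.3 207.6] [0.5308 0.0003 0.008 ]
top catch_tip 0.94 [300.5 186. ] [ 0.5987 -0.0582  0.008 ]
top catch_tip 0.59 [247.5 162.9] [0.6762 0.1084 0.008 ]
top board 0.61 [265.3 196.6] [0.568  0.0533 0.    ]
top template 0.88 [232.1 174. ] [0.6409 0.1573 0.008 ]
top template 0.68 [197.8 276.5] [0.3211 0.2628 0.008 ]
scene pin 0.92 [214.4 223.1] [0.6639 0.1031 0.008 ]
scene rail 0.72 [217.6 235.6] [0.6138 0.1602 0.008 ]
scene rail 0.68 [299.2 212.7] [ 0.4662 -0.0811  0.008 ]
scene rail 0.53 [224.3 207.8] [0.6932 0.0039 0.008 ]
scene notch 0.8 [214.7 231. ] [0.6361 0.1422 0.008 ]
scene notch 0.63 [301.1 287. ] [0.2979 0.2676 0.008 ]
scene far_end 0.82 [267.8 222.4] [0.5236 0.0221 0.008 ]
scene far_end 0.7 [325.5 263. ] [0.2848 0.1429 0.008 ]
scene catch_tip 0.75 [257.4 207.3] [ 0.6012 -0.0502  0.008 ]
scene board 0.7 [249.3 221. ] [0.5851 0.0289 0.    ]
scene template 0.94 [294.8 288.2] [0.3094 0.2792 0.008 ]
scene template 0.61 [216.6 235.2] [0.6176 0.1597 0.008 ]
0.8 [ 0.2323 -0.5802  0.2226] [ 0.      0.9819  0.1892 -0.    ] [ 0.5804 -0.288   0.4363] -0.0187
```

```bash
python3 -c "
import cv2
for n in('top0','scene0'):
    i=cv2.imread('pics/'+n+'.png');cv2.imwrite('pics/'+n+'b.png',cv2.resize(i,(800,600)))"
```

```text
(no output)
```

View pics/top0b.png

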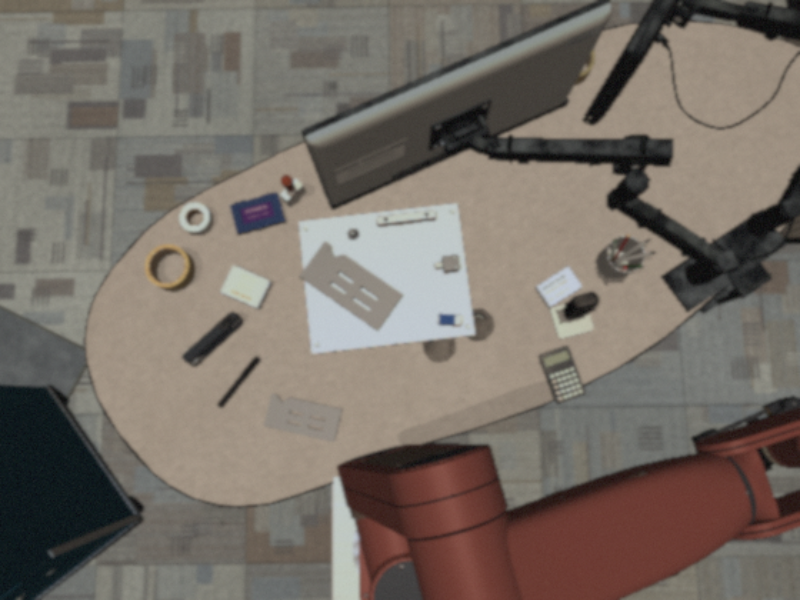

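View pics/scene0b.png

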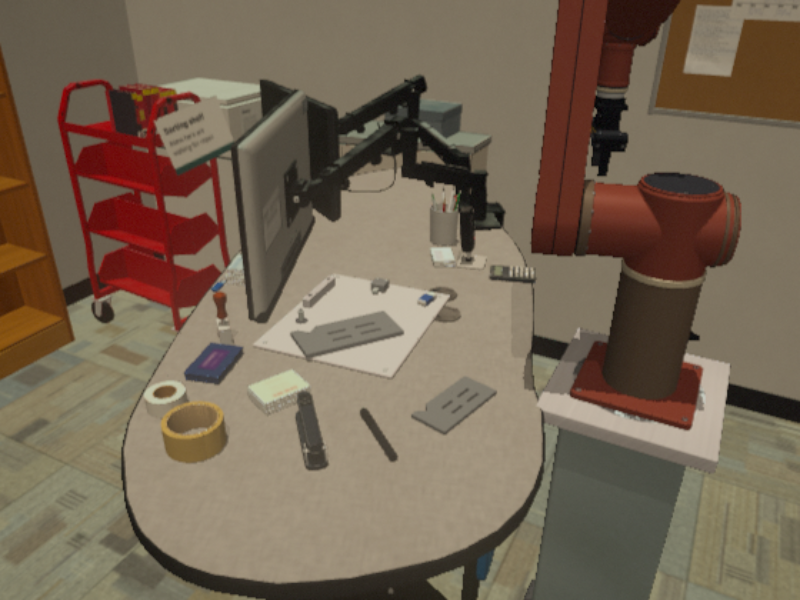

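Top: board corners at (300,220), (457,204), (475,335), (312,353). The template on it has its notch near (330,253) and its far end near (385,325). The pin is at (353,234), the rail at (407,217) and the catch at (449,264). The smaller plate on the desk at (303,417) is the decoy. Next I'll fit the poses photometrically.

```bash
cat > fit.py <<'E'
from h import *
from scipy.optimize import minimize
BRD=np.array([[-150,-180],[150,-180],[150,180],[-150,180]])/1e3
TPL=np.array([[-86,-175],[10,-175],[10,-18.5],[-8.5,0],[10,18.5],[10,35],[-86,35]])/1e3
def tf(p,P): c,s=np.cos(p[2]),np.sin(p[2]);return np.asarray(P)@np.array([[c,s],[-s,c]])+p[:2]
def mask(cam,p,P,z,shape,S=8):
    uv=proj(cam,np.c_[tf(p,P),np.full(len(P),z)])
    m=np.zeros((shape[0]*S,shape[1]*S),np.uint8)
    cv2.fillPoly(m,[np.round(((uv+.5)*S-.5)*16).astype(int)],255,shift=4)
    return cv2.blur(cv2.resize(m,shape[::-1],interpolation=cv2.INTER_AREA),(3,3)).astype(float)/255
def err(p,P,z,ims,dil,excl):
    e=0
    for cam,im in ims.items():
        m=mask(cam,p,P,z,im.shape[:2]);w=dil[cam]
        g=cv2.blur(im,(3,3)).astype(float)[w];A=np.c_[m[w],1-m[w]]
        x=np.linalg.lstsq(A,g,rcond=None)[0];r=A@x-g
        e+=np.minimum(np.abs(r),40).mean()
    return e
def fit(p0,P,z,ims,r=9,excl=None):
    p=np.array(p0,float)
    for _ in range(3):
        dil={}
        for c,im in ims.items():
            m=mask(c,p,P,z,im.shape[:2]);k=np.ones((2*r+1,2*r+1))
            d=cv2.dilate(m,k)>.5
            if excl is not None: d&=~(cv2.dilate(mask(c,excl[0],excl[1],excl[2],im.shape[:2]),np.ones((5,5)))>.1)
            dil[c]=d
        s=np.array([[0,0,0],[.008,0,0],[0,.008,0],[0,0,.05]])
        p=minimize(err,p,args=(P,z,ims,dil,excl),method='Nelder-Mead',options=dict(initial_simplex=p+s,xatol=1e-5,fatol=1e-5,maxiter=150)).x
    return p,err(p,P,z,ims,dil,excl)
E
python3 - <<'E'
from fit import *
np.set_printoptions(precision=4,suppress=True)
ims={c:cv2.imread(f'pics/{c}0.png')[:,:,::-1].copy() for c in('top','scene')}
tp=[.635,.144,-.735]
for S in(['top'],['scene'],['top','scene']):
    I={c:ims[c] for c in S}
    t,e=fit(tp,TPL,.018,I,6); b,e2=fit([.575,.045,.1],BRD,.008,I,8,(t,TPL,.018))
    pin,rail,ct=tf(b,[[.105,.06],[.115,-.06],[.017,-.11]])
    print(S,'tpl',t,e,'board',b,e2,'pin',pin,'rail',rail,'ct',ct,'rel',t[2]-b[2])
np.savez('fit0.npz',t=t,b=b)
V=[]
for c in ims:
    im=ims[c].copy();u=4;q=np.array([[300,140,0]])
    p=proj(c,np.r_[np.c_[tf(t,TPL),np.full(7,.018)],np.c_[tf(b,BRD),np.full(4,.008)],np.c_[[*pin],[*pin]].T[:1].repeat(2,0)[:, :2].tolist() and np.c_[np.array([pin,pin,rail,ct]),[.008,.036,.008,.008]]])
    x0,y0=p.min(0).astype(int)-12;x1,y1=p.max(0).astype(int)+12;k=500/max(x1-x0,y1-y0)*.79
    cr=cv2.resize(im[y0:y1,x0:x1],None,fx=k,fy=k,interpolation=cv2.INTER_CUBIC);Q=((p-[x0,y0]+.5)*k).astype(int)
    cv2.polylines(cr,[Q[:7]],True,(255,0,0));cv2.polylines(cr,[Q[7:11]],True,(0,160,0))
    for q in Q[11:]: cv2.circle(cr,tuple(int(v) for v in q),3,(255,0,255),-1)
    V.append(cv2.copyMakeBorder(cr,0,max(0,400-cr.shape[0]),0,max(0,400-cr.shape[1]),0)[:400,:400])
cv2.imwrite('pics/f0.png',np.hstack(V)[:,:,::-1])
E
```

```text
['top'] tpl [ 0.6278  0.15   -0.624 ] 6.758694374170193 board [0.5762 0.0403 0.1013] 8.901151570003096 pin [0.6746 0.1106] rail [ 0.6967 -0.0078] ct [ 0.6043 -0.0675] rel -0.7252964718541431
['scene'] tpl [ 0.6177  0.1647 -0.63  ] 11.686065724028214 board [0.5729 0.0454 0.1039] 10.437389402936471 pin [0.6712 0.1159] rail [ 0.6935 -0.0024] ct [ 0.6013 -0.0623] rel -0.7339136760487386
['top', 'scene'] tpl [ 0.6279  0.152  -0.617 ] 22.91312020127846 board [0.576  0.0412 0.1051] 20.35665772701257 pin [0.6742 0.1119] rail [ 0.6967 -0.0064] ct [ 0.6045 -0.0664] rel -0.7221174540093763
```

View pics/f0.png

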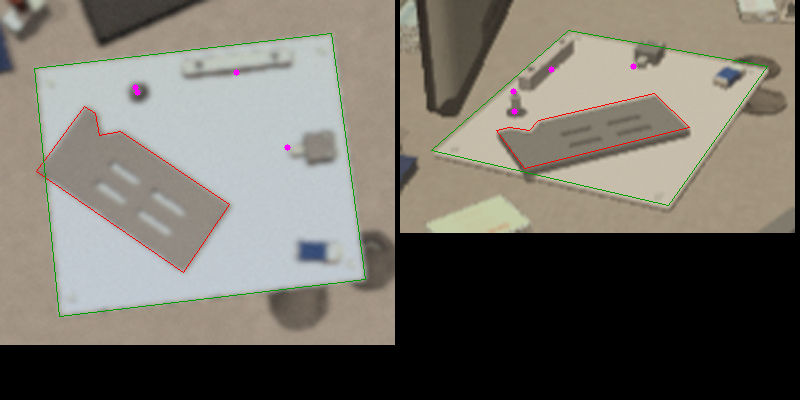

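The fit lies on the plate, board, pin and catch tip in both views. Notch to pin is 61 mm, almost straight ahead in template x (side offset -5 mm), and relative yaw is -0.725. These agree with the given sizes.

Plan:
1. Push with open fingers at template y = -60 until the pin seats.
2. Close the fingers and swing the template round the pin.
3. Bed it at y = -130.

```bash
cat > g.py <<'E'
from fit import *
np.set_printoptions(precision=4,suppress=True)
B=np.array([.5762,.0403,.1013]);PIN=tf(B,[[.105,.06]])[0]
def go(x,y,z,ang):
    s=arm.sense();w,a,b,c=s['orientation']
    R=np.array([[1-2*(b*b+c*c),2*(a*b-w*c),2*(a*c+w*b)],[2*(a*b+w*c),1-2*(a*a+c*c),2*(b*c-w*a)],[2*(a*c-w*b),2*(b*c+w*a),1-2*(a*a+b*b)]])
    cur=np.arctan2(R[1,0],R[0,0])
    print('t',s['time_s'],'pos',np.array(s['tcp_pos']),'ang',round(cur,4),'F',np.array(s['ft_force']),'| shift mm',R.T@(np.array([x,y,z])-s['tcp_pos'])*1e3,'turn',round(-(ang-cur),4))
def tgo(t,px,py,z): # TCP at template coords
    q=tf(t,[[px,py]])[0]; go(*q,z,t[2])
E
python3 -m inch '[[[529,-591,0],1.005,0],[[529,-591,0],1.005,0],[[529,-591,0],1.005,0],[[529,-591,0],1.005,0],[[529,-591,0],1.005,0],[[529,-591,0],1.005,0],[[529,-591,0],1.005,0],[[529,-591,0],1.005,0],[[529,-591,0],1.005,0],[[529,-591,0],1.005,0],[[529,-591,0],1.005,0],[[529,-591,0],1.005,0]]'
python3 -c "
from g import *
tgo([.6278,.150,-.624],-.110,-.060,.1)"
```

```text
time_s: 1.8
tcp_pos: [0.4002, -0.1189, 0.2231]
orientation: [0.0, 0.952, -0.307, 0.001]
ft_force: [1.2, -1.5, -0.2]
grip_width: 1.001
finger_force: 0.0
t 1.8 pos [ 0.4002 -0.1189  0.2231] ang -0.6247 F [ 1.1658 -1.5132 -0.1936] | shift mm [ -82.8307 -291.14    123.0075] turn -0.0007
```

```bash
python3 -m inch '[[[-83,-291,123],0,0],[[-83,-291,123],0,0],[[-83,-291,123],0,0],[[-83,-291,123],0,0],[[-83,-291,123],0,0],[[-83,-291,123],0,0],[[-83,-291,123],0,0],[[-83,-291,123],0,0],[[-83,-291,170],0,0],[[-83,-291,200],0,0],[[-83,-291,208],0,0],[[-83,-291,210],0,0]]'
python3 - <<'E'
from g import *
a=snap('top');t,e=fit([.6278,.150,-.624],TPL,.018,{'top':a},6);print(t,e,PIN)
T=[.6278,.150,-.624]
tgo(T,-.110,-.060,.012)
d=PIN-T[:2];c,s=np.cos(T[2]),np.sin(T[2]);print('push vec tool-x,tool-y(=-tpl y)',(d@[c,s])*1e3,-(d@[-s,c])*1e3)
E
```

```text
time_s: 2.8
tcp_pos: [0.5002, 0.1637, 0.0103]
orientation: [0.001, 0.952, -0.307, -0.003]
ft_force: [-0.1, 0.0, 0.2]
grip_width: 0.996
finger_force: 0.0
[ 0.6065  0.1739 -0.9962] 22.413846768609872 [0.6746 0.1106]
t 2.85 pos [0.5019 0.1636 0.0121] ang -0.6244 F [-0.2798 -0.1591  0.5381] | shift mm [ 0.0902 -2.4804  0.0596] turn -0.0004
push vec tool-x,tool-y(=-tpl y) 60.99025829665736 4.6251304497627075
```

```bash
python3 -m inch '[[[8,0,0],0,0],[[13,0,0],0,0],[[17,0.2,0],0,0],[[22,0.6,0],0,0],[[28,1.0,0],0,0],[[34,1.5,0],0,0],[[40,2.0,0],0,0],[[46,2.4,0],0,0],[[52,2.9,0],0,0],[[58,3.4,0],0,0],[[62,3.7,0],0,0],[[64,3.8,0],0,0]]'
python3 - <<'E'
from g import *
a=snap('top','top1');b=snap('scene','scene1')
tgo([.6278,.150,-.624],-.110,-.060,.012)
im=np.hstack([cv2.resize(x[y0:y0+120,x0:x0+130],(400,370),interpolation=cv2.INTER_CUBIC) for x,x0,y0 in((a,205,135),(b,175,175))])
cv2.imwrite('pics/c1.png',im[:,:,::-1])
E
```

```text
time_s: 3.85
tcp_pos: [0.5529, 0.1228, 0.0125]
orientation: [0.0, 0.952, -0.307, 0.0]
ft_force: [-2.6, 2.3, 1.6]
grip_width: 1.001
finger_force: 1.3
t 3.95 pos [0.5529 0.1229 0.0125] ang -0.6245 F [-0.1187  0.0699  0.1288] | shift mm [-65.0312  -5.7511   0.4672] turn -0.0005
```

View pics/c1.png

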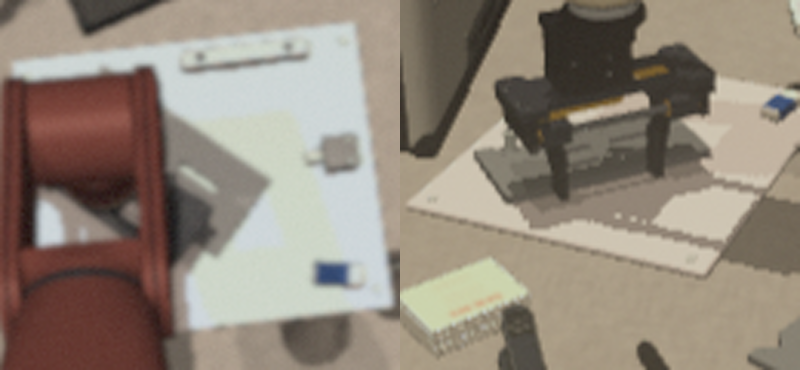

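Both fingers bear on the plate's near edge, its shadow falls towards the pin, and it has moved parallel. About 10 mm is left, so I'll creep.

```bash
python3 -m inch '[[[4,0.3,0],0,0],[[7,0.5,0],0,0],[[8,0.5,0],0,0],[[9,0.6,0],0,0]]'; python3 -m inch '[[[1,0,0],0,0],[[1.5,0,0],0,0]]';python3 -m inch '[[[1,0,0],0,0],[[1.5,0,0],0,0]]'
python3 -c "
from g import *
tgo([.6278,.150,-.624],-.0345,-.0647,.012)"
```

```text
time_s: 4.28
tcp_pos: [0.558, 0.1181, 0.0123]
orientation: [0.0, 0.952, -0.307, -0.002]
ft_force: [-6.6, 4.3, 5.4]
grip_width: 0.998
finger_force: 4.2
time_s: 4.45
tcp_pos: [0.5581, 0.1178, 0.0122]
orientation: [0.0, 0.952, -0.307, -0.003]
ft_force: [-10.0, 4.8, 7.6]
grip_width: 1.002
finger_force: 5.7
time_s: 4.62
tcp_pos: [0.5583, 0.1176, 0.0121]
orientation: [0.0, 0.952, -0.307, -0.004]
ft_force: [-14.2, 8.2, 10.7]
grip_width: 1.001
finger_force: 7.9
t 4.6167 pos [0.5583 0.1176 0.0121] ang -0.6242 F [-14.24     8.2115  10.7059] | shift mm [ 2.9724 -2.2586  0.1049] turn -0.0002
```

```bash
python3 -m inch '[[[-5,0,0],0,0],[[-10,0,0],0,0.5],[[-10,0,0],0,1],[[-10,0,0],0,1],[[-10,0,0],0,1],[[-10,0,0],0,1],[[-10,0,0],0,1],[[-10,0,0],0,1]]'
python3 - <<'E'
from g import *
a=snap('top');b=snap('scene')
q=np.r_[PIN,-.624]
tgo(q,-.0955,-.062,.012)
for c in('top','scene'):
    for th in('notch','far_end','pin'):
        for r in spotter.spot_point(c,th)[:2]: print(c,th,round(r['score'],2),ray(c,r['centre'],.008))
print('exp far_end',tf(q,[[.01,-.175]]))
V=[]
for c,im,x0,y0 in(('top',a,205,135),('scene',b,175,175)):
    k=4;cr=cv2.resize(im[y0:y0+130,x0:x0+100*(1 if 0 else 1)],None,fx=k,fy=k,interpolation=cv2.INTER_CUBIC)
    Q=((proj(c,np.c_[tf(q,TPL),np.full(7,.018)])-[x0,y0]+.5)*k).astype(int);cv2.polylines(cr,[Q],True,(255,0,0));V.append(cr)
cv2.imwrite('pics/c2.png',np.hstack(V)[:,:,::-1])
E
```

```text
time_s: 5.28
tcp_pos: [0.5539, 0.1215, 0.0126]
orientation: [-0.0, 0.952, -0.307, 0.0]
ft_force: [-0.9, 0.1, -0.2]
grip_width: 0.554
finger_force: 0.0
t 5.3833 pos [0.5538 0.1216 0.0126] ang -0.6244 F [-0.4997 -0.4756 -0.473 ] | shift mm [9.0024 0.3245 0.5984] turn -0.0004
top notch 0.73 [0.6735 0.1071 0.008 ]
top notch 0.66 [0.3179 0.2713 0.008 ]
top far_end 0.88 [ 0.5816 -0.0449  0.008 ]
top pin 0.91 [0.6736 0.1113 0.008 ]
scene notch 0.95 [0.3013 0.2838 0.008 ]
scene notch 0.91 [0.6698 0.0971 0.008 ]
scene far_end 0.65 [0.2824 0.1569 0.008 ]
scene pin 0.89 [0.6759 0.111  0.008 ]
exp far_end [[ 0.5805 -0.0373]]
```

View pics/c2.png

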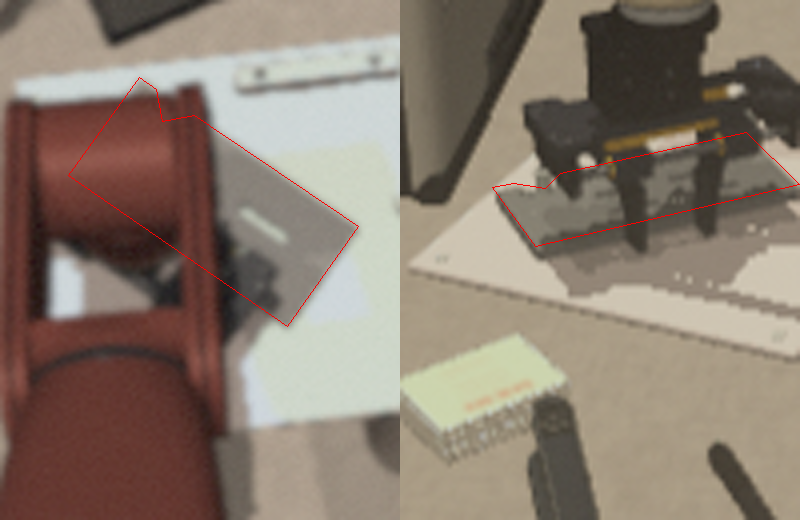

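The plate matches the seated pose in both views: the far corner reads (358,227) in the top crop, as predicted. I'll finish closing the fingers, then swing about the pin.

```bash
python3 -m inch '[[[0,0,0],0,1],[[0,0,0],0,1],[[0,0,0],0,1],[[0,0,0],0,1],[[0,0,0],0,1],[[0,0,0],0,1]]'
python3 -m inch '[[[5,2,0],-0.02,1],[[9.2,4.8,0],-0.05,1],[[12.7,9.5,0],-0.1,1],[[16.4,14,0],-0.15,1],[[20.3,18.3,0],-0.2,1],[[24.4,22.5,0],-0.25,1],[[28.7,26.3,0],-0.3,1],[[33.3,30,0],-0.35,1],[[37.9,33.5,0],-0.4,1],[[40.3,35,0],-0.425,1],[[41.5,35.8,0],-0.438,1]]'
python3 - <<'E'
from g import *
a=snap('top');b=snap('scene')
q=np.r_[PIN,-.624+.41]
tgo(q,-.0985,-.062,.012)
for c in('top','scene'):
    for th in('notch','far_end','pin'):
        for r in spotter.spot_point(c,th)[:2]: print(c,th,round(r['score'],2),ray(c,r['centre'],.008))
print('exp far_end',tf(q,[[.01,-.175]]))
V=[]
for c,im,x0,y0 in(('top',a,205,125),('scene',b,175,165)):
    k=4;cr=cv2.resize(im[y0:y0+130,x0:x0+100],None,fx=k,fy=k,interpolation=cv2.INTER_CUBIC)
    Q=((proj(c,np.c_[tf(q,TPL),np.full(7,.018)])-[x0,y0]+.5)*k).astype(int);cv2.polylines(cr,[Q],True,(255,0,0));V.append(cr)
cv2.imwrite('pics/c3.png',np.hstack(V)[:,:,::-1])
E
```

```text
time_s: 6.18
tcp_pos: [0.5536, 0.1217, 0.0126]
orientation: [-0.0, 0.952, -0.307, 0.0]
ft_force: [-0.5, 0.2, 0.1]
grip_width: 0.006
finger_force: 0.0
time_s: 7.1
tcp_pos: [0.5652, 0.0684, 0.0124]
orientation: [-0.0, 0.996, -0.093, -0.001]
ft_force: [-4.8, 1.5, 4.2]
grip_width: 0.003
finger_force: 2.6
t 7.2 pos [0.5653 0.0683 0.0123] ang -0.1865 F [-4.8672  0.3766  3.3302] | shift mm [-0.5861 -2.5451  0.3487] turn 0.0275
top notch 0.75 [0.3188 0.2695 0.008 ]
top notch 0.37 [0.4402 0.4056 0.008 ]
top far_end 0.8 [ 0.6476 -0.0637  0.008 ]
top pin 0.75 [0.6713 0.1078 0.008 ]
scene notch 0.67 [0.3013 0.2843 0.008 ]
scene notch 0.64 [0.6791 0.1007 0.008 ]
scene far_end 0.93 [0.2835 0.1543 0.008 ]
scene far_end 0.17 [ 0.5983 -0.0615  0.008 ]
scene pin 0.73 [0.6682 0.1153 0.008 ]
exp far_end [[ 0.6472 -0.0625]]
```

View pics/c3.png

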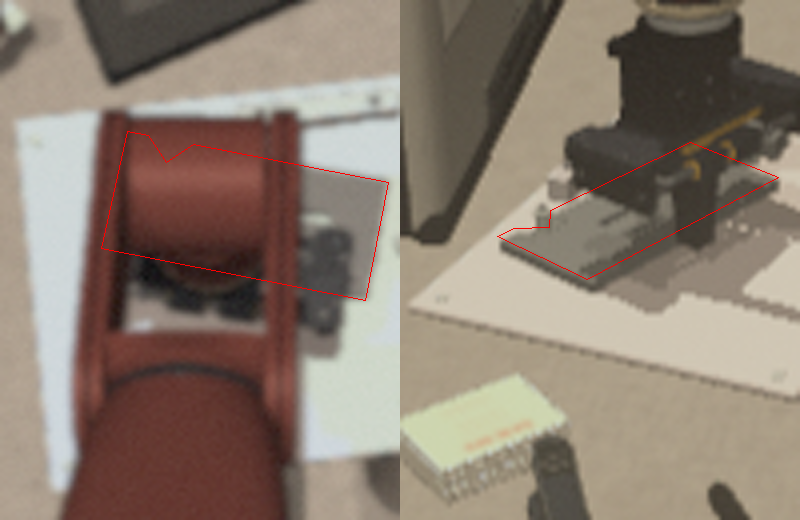

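The pin sits in the notch in the scene crop at (545,215), the plate is on the predicted arc, and push force is 5 N. Continuing towards home.

```bash
python3 -m inch '[[[3.3,4.8,0],-0.05,1],[[6.9,9.5,0],-0.1,1],[[10.7,14,0],-0.15,1],[[12.7,16.2,0],-0.175,1],[[14.7,18.3,0],-0.2,1]]'
python3 -m inch '[[[2.1,2.1,0],-0.025,1],[[4.2,4.1,0],-0.05,1]]'
python3 -c "
from g import *
tgo(np.r_[PIN,.1013],-.0985,-.062,.012)"
```

```text
time_s: 7.92
tcp_pos: [0.5762, 0.0477, 0.0122]
orientation: [-0.0, 1.0, 0.007, -0.001]
ft_force: [-6.7, 0.2, 4.3]
grip_width: 0.004
finger_force: 3.1
time_s: 8.08
tcp_pos: [0.5791, 0.0437, 0.0121]
orientation: [-0.0, 0.999, 0.032, -0.003]
ft_force: [-14.0, 1.3, 10.8]
grip_width: 0.007
finger_force: 6.7
t 8.0833 pos [0.5791 0.0437 0.0121] ang 0.0647 F [-14.0161   1.3391  10.8063] | shift mm [3.4859 5.0181 0.0676] turn -0.0366
```

```bash
python3 -m inch '[[[1,1.5,0],-0.015,1],[[1,1.5,0],-0.015,1]]'
python3 -m inch '[[[0.8,1.5,0],-0.012,1],[[0.8,1.5,0],-0.012,1]]'
python3 -c "
from g import *
tgo(np.r_[PIN,.1013],-.0985,-.062,.012)"
```

```text
time_s: 8.25
tcp_pos: [0.5798, 0.0426, 0.0121]
orientation: [-0.0, 0.999, 0.04, -0.003]
ft_force: [-12.0, 0.8, 9.0]
grip_width: 0.002
finger_force: 5.8
time_s: 8.42
tcp_pos: [0.5806, 0.0414, 0.012]
orientation: [-0.001, 0.999, 0.046, -0.003]
ft_force: [-11.3, 1.9, 8.0]
grip_width: 0.008
finger_force: 5.6
t 8.4167 pos [0.5806 0.0414 0.012 ] ang 0.0911 F [-11.2768   1.8564   8.0332] | shift mm [ 2.0778  2.6549 -0.0576] turn -0.0102
```

```bash
python3 -m inch '[[[0.8,1.2,0],-0.01,1],[[0.8,1.2,0],-0.01,1]]'
python3 -m inch '[[[0.8,0.8,0],0,1],[[0.8,0.8,0],0,1]]'
python3 -m inch '[[[0.6,0.5,0],0,1],[[0.6,0.5,0],0,1]]'
python3 -c "
from g import *
tgo(np.r_[PIN,.1013],-.0985,-.062,.012)"
```

```text
time_s: 8.58
tcp_pos: [0.5812, 0.0406, 0.0119]
orientation: [-0.001, 0.999, 0.05, -0.004]
ft_force: [-12.1, 2.9, 8.5]
grip_width: 0.007
finger_force: 6.1
time_s: 8.75
tcp_pos: [0.5817, 0.04, 0.0118]
orientation: [-0.001, 0.999, 0.05, -0.004]
ft_force: [-12.5, 2.7, 10.3]
grip_width: 0.008
finger_force: 6.6
time_s: 8.92
tcp_pos: [0.5822, 0.0395, 0.0117]
orientation: [-0.001, 0.999, 0.05, -0.004]
ft_force: [-11.3, -1.7, 8.4]
grip_width: 0.002
finger_force: 5.7
t 8.9167 pos [0.5822 0.0395 0.0117] ang 0.1008 F [-11.3019  -1.6529   8.3786] | shift mm [ 0.6515  0.6237 -0.2609] turn -0.0005
```

```bash
python3 -m inch '[[[0.6,0,0],0,1],[[0.6,0,0],0,1]]'
python3 -m inch '[[[0.6,0,0],0,1],[[0.6,0,0],0,1]]'
python3 -m inch '[[[0.6,0,0],0,1],[[0.6,0,0],0,1]]'
python3 -m inch '[[[0.6,0,0],0,1],[[0.6,0,0],0,1]]'
python3 - <<'E'
from g import *
tgo(np.r_[PIN,.1013],-.0985,-.062,.012)
a=snap('top');b=snap('scene')
q=np.r_[PIN,B[2]]
V=[]
for c,im,x0,y0 in(('top',a,215,125),('scene',b,190,160)):
    k=4;cr=cv2.resize(im[y0:y0+110,x0:x0+100],None,fx=k,fy=k,interpolation=cv2.INTER_CUBIC)
    V.append(cr)
cv2.imwrite('pics/c4.png',np.hstack(V)[:,:,::-1])
E
```

```text
time_s: 9.08
tcp_pos: [0.5827, 0.0389, 0.0117]
orientation: [-0.0, 0.999, 0.05, -0.004]
ft_force: [-13.5, -0.1, 9.9]
grip_width: 0.006
finger_force: 7.0
time_s: 9.25
tcp_pos: [0.5828, 0.0389, 0.0117]
orientation: [-0.0, 0.999, 0.05, -0.005]
ft_force: [-16.4, -0.8, 11.5]
grip_width: 0.003
finger_force: 8.1
time_s: 9.42
tcp_pos: [0.5828, 0.039, 0.0116]
orientation: [-0.0, 0.999, 0.05, -0.006]
ft_force: [-18.2, -0.9, 14.4]
grip_width: 0.007
finger_force: 9.1
time_s: 9.58
tcp_pos: [0.5828, 0.039, 0.0116]
orientation: [-0.0, 0.999, 0.05, -0.006]
ft_force: [-18.1, -0.5, 15.5]
grip_width: 0.002
finger_force: 10.2
t 9.5833 pos [0.5828 0.039  0.0116] ang 0.101 F [-18.1309  -0.4848  15.4792] | shift mm [ 0.0375 -0.006  -0.3663] turn -0.0003
```

View pics/c4.png

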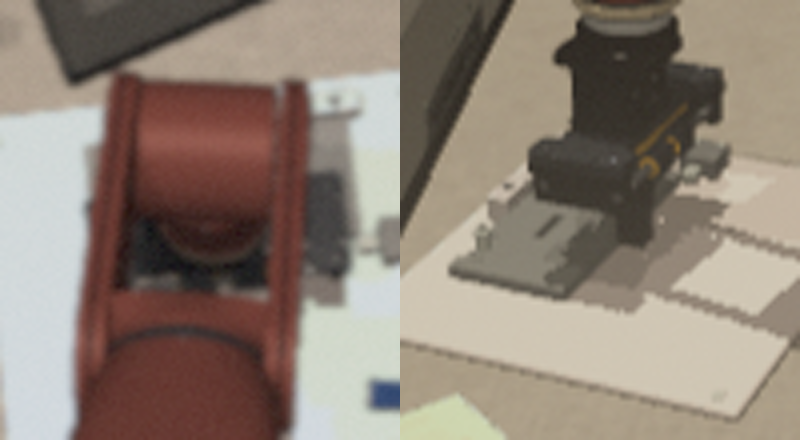

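The plate stalled exactly at the predicted home position with force building up, so it is against the rail. I'll back off, check it, and move to template y = -130.

```bash
python3 -m inch '[[[-8,0,0],0,1],[[-16,0,0],0,1],[[-16,25,0],0,1],[[-16,50,0],0,1],[[-16,68,0],0,1],[[-16,68,0],0,1]]'
python3 - <<'E'
from g import *
q=np.r_[PIN,.1013]
tgo(q,-.0985,-.130,.0125)
a=snap('top');b=snap('scene')
for c in('top','scene'):
    for th in('catch_tip','far_end'):
        for r in spotter.spot_point(c,th)[:2]: print(c,th,round(r['score'],2),ray(c,r['centre'],.008))
print('exp',tf(B,[[.017,-.11]]),tf(q,[[.01,-.175]]))
V=[]
for c,im,x0,y0 in(('top',a,215,125),('scene',b,190,160)):
    k=4;cr=cv2.resize(im[y0:y0+110,x0:x0+100],None,fx=k,fy=k,interpolation=cv2.INTER_CUBIC)
    V.append(cr)
cv2.imwrite('pics/c5.png',np.hstack(V)[:,:,::-1])
E
```

```text
time_s: 10.18
tcp_pos: [0.5806, -0.0337, 0.0132]
orientation: [0.001, 0.999, 0.049, 0.001]
ft_force: [1.6, -0.6, -0.1]
grip_width: 0.002
finger_force: 0.0
t 10.1833 pos [ 0.5806 -0.0337  0.0132] ang 0.0981 F [ 1.5982 -0.5617 -0.1258] | shift mm [ 9.5933 -4.0735  0.6791] turn -0.0032
top far_end 0.65 [0.2911 0.141  0.008 ]
scene catch_tip 0.91 [ 0.5991 -0.0538  0.008 ]
scene far_end 0.95 [0.285  0.1494 0.008 ]
scene far_end 0.73 [ 0.6837 -0.0297  0.008 ]
exp [[ 0.6042 -0.0674]] [[ 0.7022 -0.0625]]
```

View pics/c5.png

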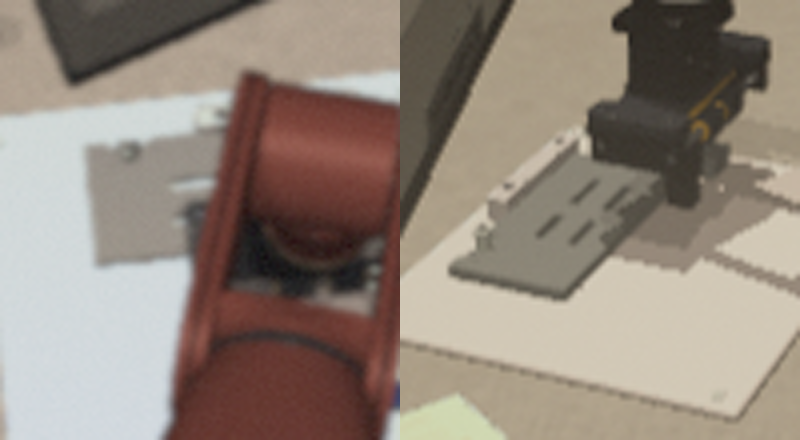

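The pin is in the notch and the plate lies along the rail. A thin light sliver at the far end, (585,145) in the scene crop, may be a remaining gap. Pushing at y = -130.

```bash
python3 -m inch '[[[4,-4,0],0,1],[[7,-4,0],0,1],[[8,-4,0],0,1]]'
python3 -m inch '[[[1,0,0],0,1],[[1,0,0],0,1]]'
python3 -m inch '[[[1,0,0],0,1],[[1,0,0],0,1]]'
python3 -m inch '[[[1,0,-0.5],0,1],[[1,0,-0.5],0,1]]'
python3 -c "
from g import *
tgo(np.r_[PIN,.1013],-.0985,-.130,.012)"
```

```text
time_s: 10.73
tcp_pos: [0.5877, -0.0249, 0.0128]
orientation: [0.0, 0.999, 0.051, 0.0]
ft_force: [-0.5, 0.3, -0.3]
grip_width: 0.007
finger_force: 0.0
time_s: 10.9
tcp_pos: [0.5883, -0.0254, 0.0126]
orientation: [0.0, 0.999, 0.051, 0.0]
ft_force: [-0.4, 1.1, 0.0]
grip_width: -0.0
finger_force: 0.0
time_s: 11.07
tcp_pos: [0.5889, -0.0255, 0.0125]
orientation: [-0.0, 0.999, 0.05, -0.0]
ft_force: [-0.6, 0.4, -0.9]
grip_width: 0.002
finger_force: 0.2
time_s: 11.23
tcp_pos: [0.5891, -0.0255, 0.0126]
orientation: [-0.0, 0.999, 0.05, -0.001]
ft_force: [-2.7, -0.2, -1.6]
grip_width: 0.004
finger_force: 1.3
t 11.2333 pos [ 0.5891 -0.0255  0.0126] ang 0.1007 F [-2.6665 -0.2223 -1.6355] | shift mm [0.3527 3.2263 0.586 ] turn -0.0006
```

```bash
python3 -m inch '[[[1,1,-0.2],0,1],[[1,1,-0.2],0,1]]'
python3 -m inch '[[[1,0.5,-0.2],0,1],[[1,0.5,-0.2],0,1]]'
python3 -m inch '[[[1,0,-0.2],0,1],[[1,0,-0.2],0,1]]'
python3 -c "
from g import *
tgo(np.r_[PIN,.1013],-.0985,-.130,.012)"
```

```text
time_s: 11.4
tcp_pos: [0.5892, -0.0256, 0.0125]
orientation: [-0.001, 0.999, 0.05, -0.002]
ft_force: [-5.1, 1.3, 2.3]
grip_width: 0.006
finger_force: 2.9
time_s: 11.57
tcp_pos: [0.5892, -0.0257, 0.0125]
orientation: [-0.001, 0.999, 0.05, -0.003]
ft_force: [-8.8, 1.7, 3.4]
grip_width: 0.007
finger_force: 4.3
time_s: 11.73
tcp_pos: [0.5893, -0.0257, 0.0125]
orientation: [-0.001, 0.999, 0.051, -0.004]
ft_force: [-11.9, 1.6, 5.8]
grip_width: 0.003
finger_force: 5.7
t 11.7333 pos [ 0.5893 -0.0257  0.0125] ang 0.1011 F [-11.9167   1.5966   5.8099] | shift mm [0.1536 3.0644 0.4592] turn -0.0002
```

```bash
python3 -m inch '[[[1,0,-0.6],0,1],[[1.6,0,-1],0,1],[[1.6,0,-1],0,1]]'
python3 -m inch '[[[0.6,0,-0.3],0,1],[[0.6,0,-0.3],0,1]]'
```

```text
time_s: 11.98
tcp_pos: [0.5894, -0.0256, 0.0126]
orientation: [-0.001, 0.999, 0.051, -0.006]
ft_force: [-13.7, 0.8, 3.3]
grip_width: 0.006
finger_force: 6.9
time_s: 12.15
tcp_pos: [0.5894, -0.0256, 0.0126]
orientation: [-0.001, 0.999, 0.051, -0.006]
ft_force: [-15.6, 0.7, 4.1]
grip_width: 0.001
finger_force: 7.5
```

```bash
python3 -m inch '[[[1,0,-0.4],0,1],[[1,0,-0.4],0,1]]'
python3 -m inch '[[[0.7,0,-0.3],0,1],[[0.7,0,-0.3],0,1],[[0.7,0,-0.3],0,1]]'
```

```text
time_s: 12.32
tcp_pos: [0.5895, -0.0256, 0.0126]
orientation: [-0.001, 0.999, 0.051, -0.007]
ft_force: [-17.6, -0.5, 4.4]
grip_width: 0.006
finger_force: 8.6
time_s: 12.57
tcp_pos: [0.5894, -0.0255, 0.0126]
orientation: [-0.001, 0.999, 0.051, -0.008]
ft_force: [-18.4, -0.8, 4.4]
grip_width: 0.007
finger_force: 9.3
```

```bash
python3 -m inch '[[[0.8,0,-0.3],0,1],[[0.8,0,-0.3],0,1],[[0.8,0,-0.3],0,1]]'
python3 -m inch '[[[0.2,0,-0.1],0,1],[[0.2,0,-0.1],0,1],[[0.2,0,-0.1],0,1],[[0.2,0,-0.1],0,1],[[0.2,0,-0.1],0,1],[[0.2,0,-0.1],0,1]]'
python3 -m inch '[[[0,0,0],0,1],[[0,0,0],0,1],[[0,0,0],0,1],[[0,0,0],0,1],[[0,0,0],0,1],[[0,0,0],0,1],[[0,0,0],0,1],[[0,0,0],0,1],[[0,0,0],0,1],[[0,0,0],0,1],[[0,0,0],0,1],[[0,0,0],0,1]]'
```

```text
time_s: 12.82
tcp_pos: [0.5895, -0.0256, 0.0126]
orientation: [-0.001, 0.999, 0.051, -0.009]
ft_force: [-20.1, -1.4, 6.1]
grip_width: 0.006
finger_force: 10.3
time_s: 13.32
tcp_pos: [0.5895, -0.0255, 0.0126]
orientation: [-0.001, 0.999, 0.051, -0.009]
ft_force: [-20.8, -1.2, 4.6]
grip_width: 0.005
finger_force: 10.4
time_s: 14.32
tcp_pos: [0.5895, -0.0256, 0.0126]
orientation: [-0.001, 0.999, 0.051, -0.009]
ft_force: [-21.0, -1.6, 4.4]
grip_width: 0.003
finger_force: 10.4
```

Bedded at about 21 N for over 1.5 s. I'll back off, rise and move clear of the view.

```bash
python3 -m inch '[[[-3,0,0],0,1],[[-8,0,0],0,1],[[-20,0,0],0,1],[[-28,0,0],0,1],[[-28,0,-40],0,1],[[-28,0,-80],0,1],[[-28,0,-120],0,1],[[-40,40,-150],0,1],[[-50,80,-150],0,1],[[-60,120,-150],0,1],[[-70,160,-150],0,1],[[-80,200,-150],0,1]]'
python3 -m inch '[[[-20,40,0],0,1],[[-40,80,0],0,1],[[-50,120,0],0,1],[[-60,160,0],0,1],[[-60,200,0],0,1],[[-60,200,0],0,1]]'
python3 - <<'E'
from g import *
a=snap('top');b=snap('scene')
q,e=fit(np.r_[PIN,B[2]],TPL,.018,{'top':a},5);bb,_=fit(B,BRD,.008,{'top':a},8,(q,TPL,.018))
print('tpl',q,e,'board',bb,'pin',PIN)
for c in('top','scene'):
    for th in('catch_tip',):
        for r in spotter.spot_point(c,th)[:2]: print(c,th,round(r['score'],2),r['centre'],ray(c,r['centre'],.008))
print(arm.sense()['ft_force'],tf(B,[[.017,-.11]]))
V=[]
for c,im,x0,y0 in(('top',a,235,135),('scene',b,200,170)):
    cr=cv2.resize(im[y0:y0+80,x0:x0+80],None,fx=5,fy=5,interpolation=cv2.INTER_CUBIC);V.append(cr)
cv2.imwrite('pics/c6.png',np.hstack(V)[:,:,::-1])
E
```

```text
time_s: 15.32
tcp_pos: [0.5397, -0.2288, 0.1675]
orientation: [0.001, 0.999, 0.051, 0.001]
ft_force: [1.4, -0.2, 0.6]
grip_width: 0.009
finger_force: 0.0
time_s: 15.82
tcp_pos: [0.4985, -0.4391, 0.1662]
orientation: [0.002, 0.999, 0.048, 0.001]
ft_force: [-0.7, 0.7, 0.2]
grip_width: 0.008
finger_force: 0.0
tpl [0.6718 0.11   0.125 ] 8.108986989969992 board [0.5762 0.0402 0.101 ] pin [0.6746 0.1106]
top catch_tip 0.55 [299.6, 183.0] [ 0.6084 -0.0555  0.008 ]
top catch_tip 0.28 [390.2, 198.7] [ 0.5536 -0.3383  0.008 ]
scene catch_tip 0.8 [256.6, 206.4] [ 0.6066 -0.0545  0.008 ]
scene catch_tip 0.59 [133.8, 308.7] [0.5986 0.52   0.008 ]
[-0.3208  0.5225  0.6527] [[ 0.6042 -0.0674]]
```

View pics/c6.png

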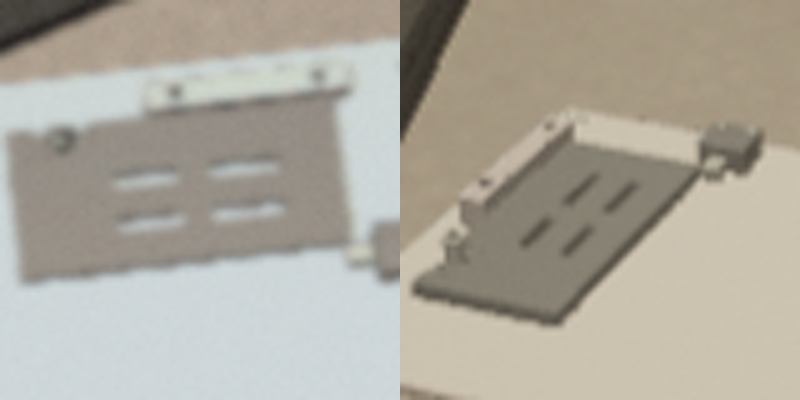

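The plate lies along the rail with the pin in the notch. The nose shows at (347–375, 242–265) in the top crop, just behind the near edge at the corner (352,245). I'll check its extent and the edge line numerically.

Run:
```python
from g import *
a=snap('top').astype(float);o=cv2.imread('pics/top0.png')[:,:,::-1].astype(float)
x,y=proj('top',[[*tf(B,[[.011,-.11]])[0],.015]])[0];print('nose tip px',x,y)
r=slice(int(y)-1,int(y)+4)
for im in(o,a):
    print(np.round(im[int(y)-3:int(y)+5,int(x)-5:int(x)+12].mean(2)).astype(int))
# near-edge position in board x along the board y: half-level crossing
s=np.arange(.0,.04,.0005)
for by in(.07,.04,.01,-.02,-.05,-.08,-.1):
    p=proj('top',np.c_[tf(B,np.c_[s,np.full_like(s,by)]),np.full_like(s,.018)]).astype(np.float32)
    v=cv2.remap(a.mean(2).astype(np.float32),p[:,:1],p[:,1:],cv2.INTER_LINEAR).ravel()
    print(by,'edge x',s[np.argmin(abs(v-(v[0]+v[-1])/2))],end='; ')
```

```text
nose tip px 303.731219987843 185.6418354683718
[[198 200 198 200 197 198 197 195 193 187 170 143 129 130 131 131 130]
 [199 199 199 198 194 196 191 191 184 179 163 140 128 130 131 133 134]
 [197 199 199 199 196 188 185 185 184 179 170 150 136 130 133 132 135]
 [198 199 199 198 193 183 176 179 184 182 174 154 133 131 134 134 133]
 [200 198 200 197 195 181 173 169 171 170 162 146 131 130 132 134 134]
 [199 200 198 199 195 187 170 154 146 145 143 135 123 125 133 136 136]
 [198 199 201 197 198 190 179 162 155 158 158 151 133 125 125 125 126]
 [199 197 199 199 196 196 193 186 184 187 185 171 146 119 108 107 108]]
[[142 141 143 139 138 139 149 170 191 195 181 152 135 138 143 141 140]
 [136 139 140 137 136 139 149 167 182 185 175 150 136 139 141 143 144]
 [153 156 155 156 159 160 168 180 190 191 181 161 142 141 143 144 142]
 [192 192 193 191 192 185 184 191 197 194 186 167 145 141 143 145 143]
 [209 210 209 208 204 195 183 181 183 182 175 155 139 137 142 144 143]
 [211 212 211 211 210 200 179 165 154 155 154 144 131 134 140 145 143]
 [212 211 213 211 212 205 189 172 164 169 172 161 140 131 133 134 134]
 [211 211 212 211 212 210 205 198 196 198 196 184 152 126 115 117 113]]
0.07 edge x 0.0155; 0.04 edge x 0.015; 0.01 edge x 0.0145; -0.02 edge x 0.0145; -0.05 edge x 0.0145; -0.08 edge x 0.0145; -0.1 edge x 0.015;
```

```bash
python3 -c "
from h import *
print(ticket.hand_in())"
```

```text
the job is handed in; nothing more can be done
None
```

The job is handed in: the template's notch is on the pin, it lies flush against the rail with the catch out behind it, and it was bedded at about 21 N for 1.5 s; the final pictures bear this out, but no verdict came back.

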